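# Touch-open the food-scrap bin

### The job

Get the green-lidded scrap bin ready for peelings: press the front of its lid down with closed fingertips until the touch catch lets go, then take the hand away and let the lid spring ajar by itself. Then push the lid up and back with the fingers until it stands open past upright, and leave it so. Do not grasp anything, keep the blue-lidded bin shut, and leave the pot, the tumbler, the spatula and the stirrer where they are.

Things in the scene. Friction and masses are not known exactly. Their poses are not given: they have to be found in the camera images.
- scrap_bin: steel touch-lid bin with a green lid, fixed on a black foot of varying height (0 to 40 mm); 160 mm deep (its x) by 180 mm wide (its y), walls 130 mm high. Origin: centre of its underside, on the foot. Its own x axis points from its front (the side towards the robot) to its back, where the lid is hinged; z up
- scrap_lid (a joint): hinge angle of the green lid, rad: 0 shut on its catch; negative when pressed down past shut (stop at -0.055, 8 mm down at the press mark); positive as it opens (1.57 upright, stop at 1.85). Pressed nearly to that stop (about -0.045) the catch lets go for good, and once the finger is raised a spring lifts the lid within a second to about 0.6 (front edge 100 mm up)
- scrap_press (a point): centre of the round steel press mark (44 mm across) on top of the green lid, 35 mm behind the lid's front edge; moves with the lid, when shut 146 mm above the bin's underside. Pressing here takes 2 to 6 N until the stop
- scrap_edge (a point): middle of the green lid's front edge (outer face of the lip, which spans 14 mm below to 6 mm above the plate's underside; this point is 5 mm below it), 175 mm from the hinge line; moves with the lid. From ajar the lid swings freely (about 1 N here); let go before upright it falls back onto the spring, past upright it rests open
- scrap_hinge (a point): middle of the green lid's hinge line, fixed: 85 mm behind the bin's centre and 140 mm above its underside; axes as the bin's. The line runs along the bin's y; the lid is a plate 180 x 196 mm and 6 mm thick
- dry_bin: steel touch-lid bin with a blue lid, fixed on a black foot of varying height (0 to 40 mm); 160 mm deep (its x) by 180 mm wide (its y), walls 130 mm high. Origin: centre of its underside, on the foot. Its own x axis points from its front (the side towards the robot) to its back, where the lid is hinged; z up. Same build as the green one; to be left shut
- dry_lid (a joint): hinge angle of the blue lid, rad: 0 shut on its catch; negative when pressed down past shut (stop at -0.055, 8 mm down at the press mark); positive as it opens (1.57 upright, stop at 1.85). Same catch and spring as the green one; to be left shut
- pot: open steel pot, about 170 mm across and 120 mm high with two side handles, loose; origin: centre of its underside
- tumbler: clear glass tumbler, 68 mm across and 110 mm high, loose; origin: centre of its underside
- spatula: yellow silicone spatula lying on the ledge behind the bins, along its own x axis, loose; origin: on its underside
- stirrer: wooden stirring spoon lying on the ledge in front, along its own x axis, loose; origin: on its underside

How it is judged (in metres and radians):
On the way, in this order (a step that is already met when the one before it is completed fails the run):
1. a finger presses the green lid down past shut, to where the catch lets go (value of joint scrap_lid below -0.028 rad and contact force between the fingers and scrap_bin above 0.3 N), for 0.05 s.
2. the green lid stands ajar on its spring with the hand off the bin (value of joint scrap_lid between 0.4 and 0.85 rad and contact force between each of the arm, the fingers and scrap_bin below 0.1 N), for 0.2 s.
At the end, for the whole second after the job is handed in: The green lid rests open at 1.5 rad or more (upright or past it), the blue lid is shut (under 0.05 rad), and pot, tumbler, spatula and stirrer are at rest within 20 mm of where they started (value of joint scrap_lid above 1.5 rad and velocity of joint scrap_lid between -0.1 and 0.1 rad/s and value of joint dry_lid below 0.05 rad and distance of each of pot, tumbler, spatula, stirrer from where it was at the start of the episode below 0.02 m and linear speed of each of pot, tumbler, spatula, stirrer below 0.02 m/s); the robot touches nothing.
It fails at once if the blue-lidded bin is opened (value of joint dry_lid above 0.1 rad).
It fails at once if the pot is moved or lifted by more than 20 mm (distance of pot from where it was at the start of the episode above 0.02 m).
It fails at once if the tumbler is moved or lifted by more than 20 mm (distance of tumbler from where it was at the start of the episode above 0.02 m).
It fails at once if the spatula is moved or lifted by more than 20 mm (distance of spatula from where it was at the start of the episode above 0.02 m).
It fails at once if the stirrer is moved or lifted by more than 20 mm (distance of stirrer from where it was at the start of the episode above 0.02 m).
It also fails if it takes over 48 s, if anything falls off the work surface, if the arm or the gripper's body presses on something with over 40 N, if the wrist force passes 120 N, or if a joint passes its speed limit or range.

### The arm

A 6-joint arm with a two-finger parallel gripper is mounted at the origin on the work surface. World frame = base frame: x ahead of the robot, y to its left, z up, the work surface at z = 0. Lengths are in mm, angles in rad, forces in N, time in s.
With the tool pointing down it reaches from about 350 to 975 mm from the base axis. Payload 7.1 kg.
Tool frame: the origin (TCP) lies midway between the tips of the shut fingers; the grasp point (between the pads) lies 19 mm behind it (ctrl.hold_point_z is the distance from the TCP to the grasp point, in mm); z points along the fingers, y is the direction in which the jaws open and shut (so a half turn about z gives the same grasp; the last joint's range is limited). The gripper opens to 88 mm and grips with 3 to 60 N. Pads are 20 mm wide; open, the fingers measure 115 mm over their backs; the gripper's body (75 mm by 178 mm) begins 61 mm behind the grasp point.
Start: joints at [-1.192, 0.423, 1.63, -0, 1.089, -0.019], TCP at [242.135, -576.173, 222.675] pointing down, gripper open.
Joint ranges: [-3, 3], [-0.9, 2.11], [0.09, 2.58], [-1.31, 4.45], [0.11, 2.69], [-2.54, 2.54]. Speed limits (rad/s): [2.39, 2.39, 3.01, 3.14, 3.14, 3.14].

### API

Orientations are given as a rotation vector (axis times angle).
In Python, from workcell import ctrl, eyes gives the robot as it stands.
- The arm moves only by the tool move_arm, never from a script. Its argument "deltas" is a list of rows, each a list of 6 numbers: the shift along the tool's x, y, z in mm, then the turn, a rotation vector about the tool's x, y, z in rad. A call has 1 to 5 rows; each row shifts and turns the pose as measured when the row begins, along the tool's axes as they then stand; what a row does not reach is not made up. A row lasts 1/12 s, in which the tool goes at most 41.7 mm and 7.16 degrees, less where a joint would pass 70% of its speed; a pose out of reach is approached as far as the arm can. A call is refused whole if a number of a shift passes 41.7 or a number of a turn 0.125, either way. A call with a gripper value outside its range is refused whole. "hand" is the closure, from -1 (fully open) to 1 (shut), set as the call begins (left out, the last holds). The fingers move at their own pace and stop on an object; the grip force is fixed at half the most. Time passes only in rows, so rows that do not move let the fingers close. It gives the time, the measured TCP pose, the force and the opening at its end, in the units of the state.
- ctrl.get_obs(): the state, without advancing time (a new reading comes with each control period).
- eyes.get_image(name): name is "scene" or "top" or "wrist"; returns a dict with "frame" (480x640x3 uint8, red, green, blue), "range_z" (480x640 float32, mm along the optical axis (not along the pixel's ray), 0 where there is no reading), "fx", "fy", "cx", "cy" (pixels), "cam_to_world" (4x4, takes a point from camera to world coordinates). Camera axes: x right, y down, z forward; pixel columns grow to the right and rows downward; lengths in mm; the calibration is good to about 2 mm. A picture is of the moment at which its call begins.
- ctrl.close_job(): hands the job in, once; it reports no verdict.
The state is a dict: "t": time; "qpos": joint angles; "qvel": joint speeds; "joint_torque": joint torques, N m; "ee_pos": TCP position; "orientation": TCP orientation; "ft_force": force on the tool from outside, world axes, zero at the start; "moment": the same for the moment, N m; "width": finger opening in mm.
Only numpy, scipy, OpenCV 4.12 (cv2) and the standard library are available. Lean on these libraries where they do the work, as an engineer would, in place of code of your own. Each camera call takes 0.05 s, during which the arm holds its last target.

## Working session

There is one attempt and no reset: what is moved stays moved. The work goes in short steps, Python scripts to look and compute and a tool call to move; the robot and the scene stay as the last step left them, time stands still between calls to the robot, and variables do not carry over. Pictures are saved under pics/ and viewed, and the job is handed in when it is done.

Besides the shell and the picture viewer there is one more tool, called after ">>>" as name([rows], argument=value, ...), one row to a line, values as JSON. move_arm: Moves the arm, as the interface text tells. Its arguments: {"type":"object","properties":{"deltas":{"type":"array"},"hand":{"type":"number"}},"required":["deltas"]}

```bash
mkdir -p pics; ls; python3 - <<'E'
from workcell import ctrl, eyes
import cv2,numpy as np
print(ctrl.get_obs())
for n in ("scene","top","wrist"):
    d=eyes.get_image(n); cv2.imwrite(f"pics/{n}0.png",d["frame"][:,:,::-1]); np.savez(f"{n}0.npz",**d)
    print(n,d["fx"],d["cam_to_world"].round(2).tolist())
E
```

```text
pics
{'t': 0.0, 'qpos': array([-1.19197509e+00,  4.23829832e-01,  1.63065515e+00, -2.26298776e-05,
        1.08861401e+00, -1.89924767e-02]), 'qvel': array([ 0.00143247, -0.00036409, -0.00044327,  0.00038494, -0.00045966,
       -0.00170582]), 'joint_torque': array([-3.73855855e-04, -5.44631839e+01, -2.73673064e+01,  6.43292419e-02,
        2.26987054e-02, -1.35612931e-04]), 'ee_pos': array([ 241.94914595, -575.68078884,  221.92226581]), 'orientation': array([-3.07819781e+00, -6.20496009e-01,  4.54171559e-04]), 'ft_force': array([-0.18986056,  0.19563321,  0.12070065]), 'moment': array([-0.0559172 ,  0.02214534, -0.00217153]), 'width': 87.7731877674129}
scene 480.7491345968579 [[0.69, 0.5, -0.52, 1175.45], [0.72, -0.5, 0.48, -465.07], [-0.02, -0.71, -0.7, 982.79], [0.0, 0.0, 0.0, 1.0]]
top 545.8246226895861 [[-0.01, -0.98, 0.19, 309.67], [-1.0, 0.01, -0.01, 126.61], [0.01, -0.19, -0.98, 1368.4], [0.0, 0.0, 0.0, 1.0]]
wrist 370.9941600860472 [[0.39, -0.88, -0.28, 319.47], [-0.92, -0.37, -0.12, -542.94], [-0.0, 0.3, -0.95, 384.12], [0.0, 0.0, 0.0, 1.0]]
```

View pics/scene0.png

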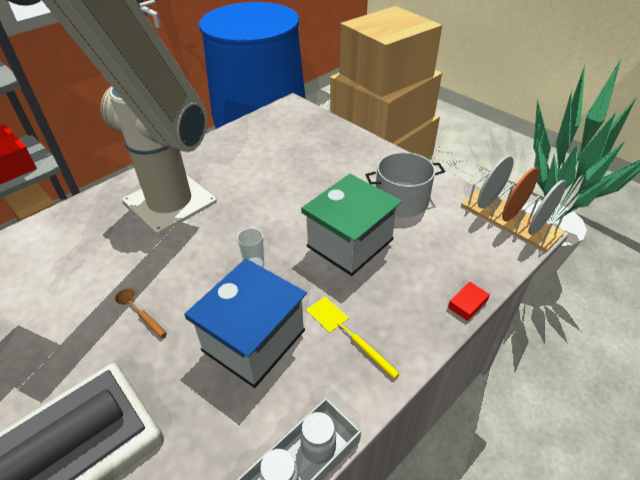

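View pics/top0.png

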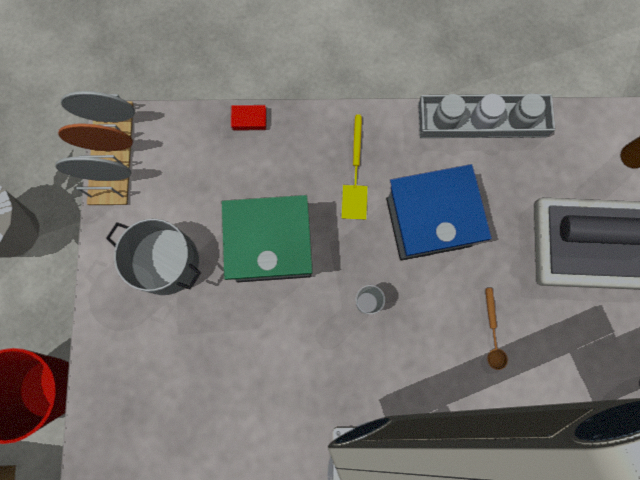

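The top view shows the green lid at about (267,238) with its press mark at (267,260). The pot is at (155,257), the tumbler at (370,300) and the blue lid at (440,210). I'll measure these next.

```bash
cat > h.py <<'E'
import numpy as np,cv2
def pts(d,m):
    v,u=np.nonzero(m&(d["range_z"]>0)); z=d["range_z"][v,u]
    p=np.stack([(u-d["cx"])/d["fx"]*z,(v-d["cy"])/d["fy"]*z,z,np.ones_like(z)])
    return (d["cam_to_world"]@p)[:3].T
def lid(d,col):
    f=d["frame"].astype(int);r,g,b=f[...,0],f[...,1],f[...,2]
    m=(g>1.5*r)&(g>1.3*b)&(g>60) if col=="g" else (b>1.7*r)&(b>1.3*g)&(b>60)
    n,l,s,c=cv2.connectedComponentsWithStats(m.astype(np.uint8))
    return l,s,m
E
python3 - <<'E'
from h import *
for n in ("top","scene"):
    d=dict(np.load(n+"0.npz")); 
    for col in "gb":
        l,s,m=lid(d,col)
        for k in range(1,len(s)):
            if s[k,4]<2500: continue
            if n=="scene" and s[k,1]<100: continue
            mm=l==k; hull=np.zeros(mm.shape,np.uint8)
            c=cv2.findContours(mm.astype(np.uint8),0,2)[0]; c=max(c,key=cv2.contourArea)
            cv2.drawContours(hull,[c],-1,1,-1)
            P=pts(d,hull>0); zt=np.median(P[:,2]); P=P[abs(P[:,2]-zt)<6]
            R=cv2.minAreaRect(P[:,:2].astype(np.float32))
            f=d["frame"].astype(int); e=cv2.erode(hull,np.ones((3,3)))
            mark=(e>0)&(f.max(2)-f.min(2)<40)&(f.min(2)>120)
            M=pts(d,mark)
            print(n,col,s[k],"ztop",zt,"rect",R,"mark",M.mean(0).round(1),len(M),np.ptp(M,axis=0).round(0), cv2.boxPoints(R).round(0).tolist())
d=dict(np.load("top0.npz"))
def reg(u0,u1,v0,v1,zmin):
    m=np.zeros((480,640),bool);m[v0:v1,u0:u1]=1;P=pts(d,m);P=P[P[:,2]>zmin];return P.min(0).round(),P.max(0).round()
print("pot",reg(100,212,210,300,30)); print("tumbler",reg(345,395,280,322,15)); print("spat",reg(335,372,108,225,8))
E
```

```text
top g [ 222  196   90   83 6353] ztop 164.14266215433963 rect ((541.7005004882812, 252.3012237548828), (179.63096618652344, 194.57054138183594), 3.087536334991455) mark [487.3 249.8 165. ] 290 [41. 41. 12.] [[447.0, 345.0], [457.0, 150.0], [637.0, 160.0], [626.0, 354.0]]
top b [ 390  165  101   91 6382] ztop 162.4976502234042 rect ((602.5184936523438, -142.17904663085938), (180.43463134765625, 197.03257751464844), 10.226411819458008) mark [ 548.8 -152.3  163.6] 278 [41. 43. 11.] [[496.0, -61.0], [531.0, -255.0], [709.0, -223.0], [674.0, -29.0]]
scene g [ 302  174  100   68 3474] ztop 163.8428099505333 rect ((544.1249389648438, 252.06396484375), (182.2999267578125, 200.32400512695312), 3.666285514831543) mark [487.6 250.3 164.8] 134 [44. 49. 10.] [[447.0, 346.0], [460.0, 146.0], [641.0, 158.0], [629.0, 358.0]]
scene b [ 185  258  122   99 6083] ztop 162.32153075725978 rect ((604.8341064453125, -142.25677490234375), (181.95046997070312, 198.2184600830078), 10.531486511230469) mark [ 549.9 -151.5  163. ] 240 [44. 43. 10.] [[497.0, -61.0], [534.0, -256.0], [712.0, -223.0], [676.0, -28.0]]
pot (array([426., 411.,  30.]), array([594., 636., 129.]))
tumbler (array([370., -15.,  15.]), array([435.,  50., 115.]))
spat (array([617.,  -3.,   8.]), array([912.,  75.,  26.]))
```

Green bin, checked against the given sizes:
- **Lid top:** z≈164, so the underside is at about 18, inside the 0–40 mm foot range.
- **Yaw:** about 3°.
- **Press mark:** about (487.5, 250).
- **Front edge:** about (452, 247.5).
- **Hinge:** about (627, 257, 158).

The lid measures 180×195 mm, which matches. I'll raise and close the hand, then travel over.

>>> move_arm([
  [0,0,-40,0,0,0],
  [0,0,-40,0,0,0],
  [0,0,-40,0,0,0],
  [25,-31,0,0,0,0],
  [25,-31,0,0,0,0],
], hand=1)

```text
t: 0.57
ee_pos: [262.6, -501.6, 343.3]
orientation: [-3.074, -0.611, 0.003]
ft_force: [0.3, 0.9, -1.5]
width: 58.4
```

>>> move_arm([
  [25,-31,0,0,0,0],
  [25,-31,0,0,0,0],
  [25,-31,0,0,0,0],
  [25,-31,0,0,0,0],
  [25,-31,0,0,0,0],
])

```text
t: 0.98
ee_pos: [319.4, -303.7, 345.4]
orientation: [-3.079, -0.604, 0.0]
ft_force: [2.0, 0.9, -0.1]
width: 24.5
```

Tracking is good. Continuing.

>>> move_arm([
  [25,-31,0,0,0,0],
  [25,-31,0,0,0,0],
  [25,-31,0,0,0,0],
  [25,-31,0,0,0,0],
  [25,-31,0,0,0,0],
])

```text
t: 1.4
ee_pos: [375.8, -103.4, 346.1]
orientation: [-3.08, -0.599, -0.002]
ft_force: [0.6, 0.6, 0.6]
width: 0.5
```

>>> move_arm([
  [25,-31,0,0,0,0],
  [25,-31,0,0,0,0],
  [25,-31,0,0,0,0],
  [25,-31,0,0,0,0],
  [25,-31,0,0,0,0],
])

```text
t: 1.82
ee_pos: [432.6, 97.3, 347.6]
orientation: [-3.081, -0.6, -0.006]
ft_force: [0.8, -0.0, 0.1]
width: 0.4
```

>>> move_arm([
  [0,0,0,0,0,0.115],
  [0,0,0,0,0,0.115],
  [0,0,0,0,0,0.115],
  [0,0,0,0,0,0],
])

```text
t: 2.15
ee_pos: [433.2, 107.1, 346.7]
orientation: [-3.136, -0.06, -0.004]
ft_force: [-0.2, -0.0, -0.5]
width: 0.6
```

```bash
cat > rel.py <<'E'
import sys,numpy as np
from workcell import ctrl
from scipy.spatial.transform import Rotation as R
o=ctrl.get_obs(); r=R.from_rotvec(o["orientation"])
print("t",o["t"],"pos",o["ee_pos"].round(1),"q",o["qpos"].round(2),"w",round(o["width"],1),"F",o["ft_force"].round(1));print("axes\n",r.as_matrix().round(3))
if len(sys.argv)>3:
    t=np.array([float(a) for a in sys.argv[1:4]]); print("tool delta",r.inv().apply(t-o["ee_pos"]).round(1))
    yaw,p=np.radians([float(a) for a in sys.argv[4:6]])  # tool x yaw, forward pitch
    x=np.array([np.cos(yaw),np.sin(yaw),0]);n=np.array([np.sin(yaw),-np.cos(yaw),0]); dn=np.array([0,0,-1.])
    z=np.cos(p)*dn+np.sin(p)*x; X=np.cos(p)*x-np.sin(p)*dn; M=np.stack([X,np.cross(z,X),z],1)
    print("turn",(r.inv()*R.from_matrix(M)).as_rotvec().round(3))
E
python3 rel.py 487.5 250 190 3 0
```

```text
t 2.15 pos [433.2 107.1 346.7] q [0.21 0.01 1.86 0.   1.26 1.74] w 0.6 F [-0.2 -0.  -0.5]
axes
 [[ 0.999  0.038  0.002]
 [ 0.038 -0.999  0.005]
 [ 0.002 -0.005 -1.   ]]
tool delta [  59.3 -139.9  157.6]
turn [-0.005 -0.002 -0.014]
```

>>> move_arm([
  [15,-35,10,0,0,0],
  [15,-35,10,0,0,0],
  [15,-35,10,0,0,0],
  [15,-35,10,0,0,0],
  [0,0,30,0,0,0],
])

```text
t: 2.57
ee_pos: [493.2, 254.6, 281.7]
orientation: [-3.131, -0.078, -0.024]
ft_force: [0.3, -0.4, 0.4]
width: 0.5
```

>>> move_arm([
  [0,0,35,0,0,0],
  [0,0,30,0,0,0],
  [0,0,0,0,0,0],
])

```text
t: 2.82
ee_pos: [492.6, 256.3, 209.7]
orientation: [-3.133, -0.1, -0.016]
ft_force: [-1.4, -0.3, -0.7]
width: 0.6
```

```bash
python3 rel.py 487.5 250 170 3 0
```

```text
t 2.8167 pos [492.6 256.3 209.7] q [0.46 0.33 1.8  0.   0.99 1.96] w 0.6 F [-1.4 -0.3 -0.7]
axes
 [[ 0.998  0.064  0.01 ]
 [ 0.064 -0.998  0.007]
 [ 0.011 -0.007 -1.   ]]
tool delta [-5.9  6.2 39.6]
turn [-0.007 -0.011  0.012]
```

>>> move_arm([
  [-3,3,15,0,-0.01,0],
  [-3,3,15,0,0,0],
  [0,0,8,0,0,0],
  [0,0,0,0,0,0],
])

```text
t: 3.15
ee_pos: [487.9, 249.0, 171.6]
orientation: [-3.132, -0.109, 0.0]
ft_force: [0.0, -0.7, -1.1]
width: 0.4
```

```bash
python3 rel.py 487.5 250 156 3 0
python3 - <<'E'
from workcell import eyes
import cv2
d=eyes.get_image("wrist"); cv2.imwrite("pics/w1.png",d["frame"][:,:,::-1])
E
```

```text
t 3.15 pos [487.9 249.  171.6] q [0.45 0.38 1.84 0.01 0.92 1.94] w 0.4 F [ 0.  -0.7 -1.1]
axes
 [[ 0.998  0.07  -0.   ]
 [ 0.07  -0.998  0.007]
 [ 0.    -0.007 -1.   ]]
tool delta [-0.4 -0.9 15.6]
turn [-0.007 -0.     0.017]
```

View pics/w1.png

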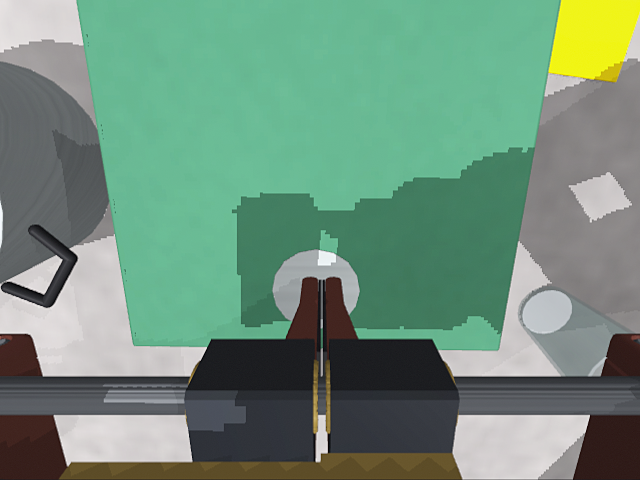

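The closed fingertips are at about (322,285), on the press mark at (316,288). Pressing down gently now.

>>> move_arm([
  [0,0,5,0,0,0],
  [0,0,3,0,0,0],
  [0,0,3,0,0,0],
  [0,0,2,0,0,0],
])

```text
t: 3.53
ee_pos: [491.1, 250.1, 162.7]
orientation: [-3.129, -0.11, -0.011]
ft_force: [-2.1, -1.2, 2.3]
width: 0.3
```

>>> move_arm([
  [0,0,2,0,0,0],
  [0,0,2,0,0,0],
])

```text
t: 3.7
ee_pos: [491.1, 250.1, 159.3]
orientation: [-3.129, -0.11, -0.012]
ft_force: [-1.0, -1.5, 3.7]
width: 0.5
```

>>> move_arm([
  [0,0,2,0,0,0],
  [0,0,2,0,0,0],
])

```text
t: 3.87
ee_pos: [491.3, 250.2, 156.2]
orientation: [-3.129, -0.11, -0.012]
ft_force: [-9.8, -4.6, 31.4]
width: 0.6
```

>>> move_arm([
  [0,0,2,0,0,0],
  [0,0,2,0,0,0],
])

```text
t: 4.03
ee_pos: [491.3, 250.2, 156.3]
orientation: [-3.129, -0.111, -0.012]
ft_force: [-10.5, -4.5, 26.0]
width: 0.9
```

The force jumped to about 30 N at z≈156, so the lid is at its stop. Lifting off.

>>> move_arm([
  [0,0,-40,0,0,0],
  [0,0,-40,0,0,0],
  [0,0,-40,0,0,0],
  [0,0,-40,0,0,0],
  [-20,0,-20,0,0,0],
])

```text
t: 4.45
ee_pos: [469.9, 246.4, 337.2]
orientation: [-3.133, -0.11, -0.0]
ft_force: [0.7, 0.2, 0.5]
width: 0.6
```

>>> move_arm([
  [-40,0,0,0,0,0],
  [-40,0,0,0,0,0],
  [0,0,0,0,0,0],
  [0,0,0,0,0,0],
  [0,0,0,0,0,0],
])

```text
t: 4.87
ee_pos: [389.5, 242.5, 344.1]
orientation: [-3.124, -0.11, -0.023]
ft_force: [0.7, 0.2, 0.1]
width: 0.9
```

>>> move_arm([
  [0,0,0,0,0,0],
  [0,0,0,0,0,0],
  [0,0,0,0,0,0],
  [0,0,0,0,0,0],
  [0,0,0,0,0,0],
])

```text
t: 5.28
ee_pos: [392.9, 243.0, 342.6]
orientation: [-3.125, -0.108, -0.022]
ft_force: [-0.9, 0.7, 0.6]
width: 0.6
```

```bash
python3 rel.py 400 245 250 3 30
python3 - <<'E'
from workcell import eyes
import cv2
from h import *
d=eyes.get_image("scene"); cv2.imwrite("pics/s2.png",d["frame"][:,:,::-1])
l,s,m=lid(d,"g")
k=max([k for k in range(1,len(s)) if s[k,1]>60 and s[k,0]<450],key=lambda k:s[k,4])
P=pts(d,cv2.erode((l==k).astype(np.uint8),np.ones((3,3)))>0)
c=P.mean(0);n=np.linalg.svd(P-c,full_matrices=False)[2][2]; print(s[k],c.round(),n.round(3),"theta",np.arccos(abs(n[2])),"min/max",P.min(0).round(),P.max(0).round(), P[P[:,2].argmax()].round())
E
```

```text
t 5.2833 pos [392.9 243.  342.6] q [0.52 0.03 1.85 0.01 1.24 2.02] w 0.6 F [-0.9  0.7  0.6]
axes
 [[ 0.998  0.069  0.013]
 [ 0.069 -0.998  0.015]
 [ 0.014 -0.014 -1.   ]]
tool delta [ 5.9 -0.2 92.7]
turn [-0.018  0.509  0.013]
[ 308  150   94   91 4385] [565. 243. 208.] [0.555 0.031 0.831] theta 0.5896965877110698 min/max [484. 151. 159.] [638. 353. 260.] [495. 200. 260.]
```

View pics/s2.png

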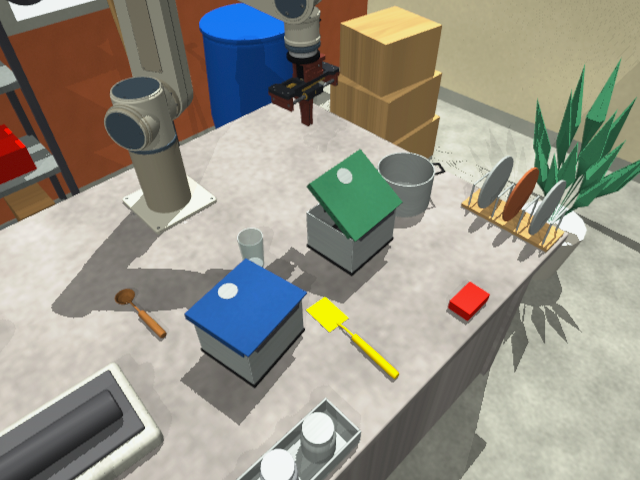

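Scene view: the green lid is ajar on its spring (lid at about (355,195)), with a fitted angle of 0.59 rad and the hand well clear. Next I'll tilt the tool forward about 29° and bring the fingertips under the front lip.

>>> move_arm([
  [0,0,0,0,0.1,0],
  [0,0,0,0,0.1,0],
  [0,0,0,0,0.1,0],
  [0,0,0,0,0.1,0],
  [0,0,0,0,0.1,0],
])

```text
t: 5.75
ee_pos: [398.5, 244.6, 344.1]
orientation: [-2.995, -0.091, -0.818]
ft_force: [1.0, -1.0, 0.4]
width: 0.6
```

```bash
python3 rel.py 405 245 200 3 30
```

```text
t 5.75 pos [398.5 244.6 344.1] q [ 0.72 -0.15  2.12 -0.44  0.78  2.49] w 0.6 F [ 1.  -1.   0.4]
axes
 [[ 0.86   0.066  0.506]
 [ 0.047 -0.998  0.05 ]
 [ 0.509 -0.019 -0.861]]
tool delta [-67.7   2.8 127.3]
turn [-0.023 -0.01   0.002]
```

Joint 6 is at 2.49, close to its 2.54 limit, so I'll roll the tool back a little before going on.

>>> move_arm([
  [0,0,0,0,0,-0.1],
  [0,0,0,0,0,-0.1],
  [0,0,0,0,0,0],
])

```text
t: 6.0
ee_pos: [394.6, 243.4, 341.7]
orientation: [2.986, 0.395, 0.828]
ft_force: [1.2, 0.3, -0.5]
width: 0.5
```

```bash
python3 rel.py 410 245 260 3 30
```

```text
t 6.0 pos [394.6 243.4 341.7] q [ 0.73 -0.16  2.13 -0.45  0.77  2.3 ] w 0.5 F [ 1.2  0.3 -0.5]
axes
 [[ 0.828  0.237  0.509]
 [ 0.246 -0.968  0.05 ]
 [ 0.504  0.084 -0.859]]
tool delta [-28.1  -4.7  78.1]
turn [-0.022 -0.015  0.204]
```

>>> move_arm([
  [-10,-2,26,0,0,0],
  [-10,-2,26,0,0,0],
  [-8,-1,26,0,0,0],
  [0,0,0,0,0,0],
])

```text
t: 6.33
ee_pos: [412.6, 247.7, 261.2]
orientation: [2.994, 0.379, 0.839]
ft_force: [-0.1, -0.9, -0.7]
width: 0.2
```

```bash
python3 rel.py 440 247 195 3 30
```

```text
t 6.3333 pos [412.6 247.7 261.2] q [ 0.7  -0.01  2.21 -0.58  0.55  2.46] w 0.2 F [-0.1 -0.9 -0.7]
axes
 [[ 0.827  0.229  0.513]
 [ 0.234 -0.971  0.056]
 [ 0.511  0.073 -0.856]]
tool delta [-11.3   2.1  70.7]
turn [-0.027 -0.021  0.191]
```

Joint 6 is still near its limit. The gripper is symmetric, so I'll take a half turn about tool z to put joint 6 in mid-range.

>>> move_arm([
  [0,0,0,0,0,-0.12],
  [0,0,0,0,0,-0.12],
  [0,0,0,0,0,-0.12],
  [0,0,0,0,0,-0.12],
  [0,0,0,0,0,-0.12],
])

```text
t: 6.75
ee_pos: [414.3, 247.4, 263.5]
orientation: [2.61, 1.199, 0.751]
ft_force: [-0.1, -0.5, -0.1]
width: 0.4
```

>>> move_arm([
  [0,0,0,0,0,-0.12],
  [0,0,0,0,0,-0.12],
  [0,0,0,0,0,-0.12],
  [0,0,0,0,0,-0.12],
  [0,0,0,0,0,-0.12],
])

```text
t: 7.17
ee_pos: [417.1, 248.6, 270.7]
orientation: [2.034, 1.854, 0.617]
ft_force: [0.2, 0.3, 0.0]
width: -0.1
```

>>> move_arm([
  [0,0,0,0,0,-0.12],
  [0,0,0,0,0,-0.12],
  [0,0,0,0,0,-0.12],
  [0,0,0,0,0,-0.12],
  [0,0,0,0,0,-0.12],
])

```text
t: 7.58
ee_pos: [419.7, 249.9, 278.3]
orientation: [1.33, 2.307, 0.44]
ft_force: [0.3, -0.1, 0.8]
width: 0.2
```

>>> move_arm([
  [0,0,0,0,0,-0.12],
  [0,0,0,0,0,-0.12],
  [0,0,0,0,0,-0.12],
  [0,0,0,0,0,-0.12],
  [0,0,0,0,0,-0.12],
])

```text
t: 8.0
ee_pos: [422.2, 251.1, 286.0]
orientation: [0.555, 2.547, 0.233]
ft_force: [1.4, -0.5, -0.4]
width: 0.2
```

```bash
sed -i 's/^    print("turn"/    if len(sys.argv)>6: M[:,:2]*=-1\n    print("turn"/' rel.py; python3 rel.py 440 247 195 3 30 f
```

```text
t 8.0 pos [422.2 251.1 286. ] q [ 0.7  -0.03  2.17 -0.54  0.6  -0.05] w 0.2 F [ 1.4 -0.5 -0.4]
axes
 [[-0.782  0.34   0.523]
 [ 0.429  0.901  0.056]
 [-0.452  0.268 -0.851]]
tool delta [ 25.4 -22.   86.5]
turn [ 0.035  0.022 -0.489]
```

>>> move_arm([
  [0,0,0,0.01,0,-0.12],
  [0,0,0,0.01,0,-0.12],
  [0,0,0,0,0,-0.12],
  [0,0,0,0,0,-0.12],
  [0,0,0,0,0,0],
])

```text
t: 8.42
ee_pos: [424.4, 252.2, 293.5]
orientation: [-0.08, 2.591, 0.03]
ft_force: [0.1, 0.3, 0.3]
width: 0.5
```

```bash
python3 rel.py 435 247 200 3 30 f
```

```text
t 8.4167 pos [424.4 252.2 293.5] q [ 0.71 -0.03  2.15 -0.54  0.64 -0.55] w 0.5 F [0.1 0.3 0.3]
axes
 [[-0.851 -0.063  0.521]
 [-0.051  0.998  0.038]
 [-0.522  0.006 -0.853]]
tool delta [40.  -6.4 85.1]
turn [0.01  0.026 0.006]
```

>>> move_arm([
  [10,-2,22,0,0,0],
  [10,-2,22,0,0,0],
  [10,-2,22,0,0,0],
  [10,0,22,0,0,0],
  [0,0,0,0,0,0],
])

```text
t: 8.83
ee_pos: [441.7, 251.2, 203.4]
orientation: [-0.041, 2.581, 0.051]
ft_force: [-1.3, -0.6, 0.4]
width: 0.5
```

```bash
python3 rel.py 480 250 212 3 30 f
```

```text
t 8.8333 pos [441.7 251.2 203.4] q [ 0.67  0.15  2.22 -0.83  0.41 -0.21] w 0.5 F [-1.3 -0.6  0.4]
axes
 [[-0.847 -0.04   0.53 ]
 [-0.019  0.999  0.045]
 [-0.531  0.028 -0.847]]
tool delta [-37.   -2.5  12.9]
turn [ 0.018  0.037 -0.025]
```

>>> move_arm([
  [-9,0,4,0,0,0],
  [-9,0,3,0,0,0],
  [-9,0,3,0,0,0],
  [-8,0,2,0,0,0],
])

```text
t: 9.17
ee_pos: [480.9, 252.9, 216.5]
orientation: [-0.027, 2.581, 0.054]
ft_force: [-3.2, 0.6, 0.1]
width: 0.5
```

```bash
python3 rel.py 480 250 212 3 30 f
python3 - <<'E'
from workcell import eyes
import cv2
d=eyes.get_image("scene"); cv2.imwrite("pics/s3.png",d["frame"][:,:,::-1])
E
```

```text
t 9.1667 pos [480.9 252.9 216.5] q [ 0.62  0.17  2.15 -0.73  0.42 -0.36] w 0.5 F [-3.2  0.6  0.1]
axes
 [[-0.847 -0.031  0.531]
 [-0.008  0.999  0.044]
 [-0.532  0.033 -0.846]]
tool delta [ 3.2 -3.   3.2]
turn [ 0.017  0.038 -0.036]
```

View pics/s3.png

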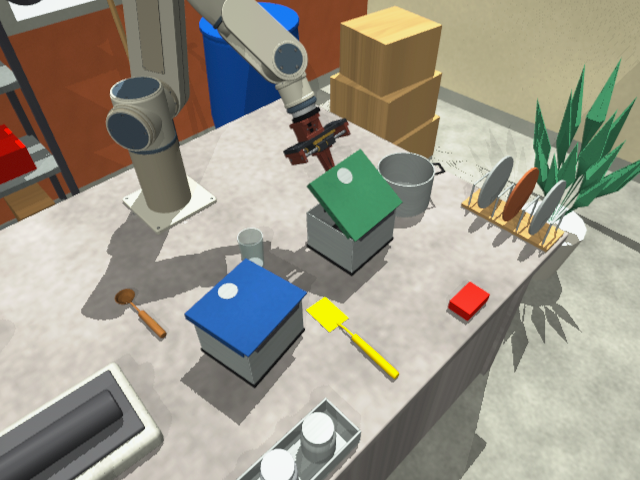

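The fingertips at about (330,165) are under the front lip with light contact (Fx about -3 N). Now sweeping along the lid's arc.

>>> move_arm([
  [-11,0,-5,0,0,0],
  [-11,0,-5,0,0,0],
  [-11,0,-4,0,0,0],
  [-12,0,-3,0,0,0],
  [-12,0,-2,0,0,0],
])

```text
t: 9.63
ee_pos: [522.9, 253.2, 273.1]
orientation: [-0.013, 2.577, 0.063]
ft_force: [-0.1, 0.6, -0.6]
width: 0.3
```

```bash
python3 rel.py 535 252 260 3 30 f
```

```text
t 9.6333 pos [522.9 253.2 273.1] q [ 0.56  0.13  2.04 -0.52  0.52 -0.63] w 0.3 F [-0.1  0.6 -0.6]
axes
 [[-0.845 -0.022  0.534]
 [ 0.004  0.999  0.048]
 [-0.535  0.043 -0.844]]
tool delta [-3.2 -2.1 17.5]
turn [ 0.021  0.042 -0.048]
```

>>> move_arm([
  [-12,0,4,0,0,0],
  [-12,0,4,0,0,0],
  [-12,0,5,0,0,0],
  [-12,0,5,0,0,0],
])

```text
t: 9.97
ee_pos: [576.4, 255.4, 295.1]
orientation: [-0.003, 2.569, 0.076]
ft_force: [-0.6, 1.4, -0.0]
width: 0.3
```

```bash
python3 rel.py 605 253 298 3 30 f
python3 - <<'E'
from workcell import eyes
import cv2
d=eyes.get_image("scene"); cv2.imwrite("pics/s4.png",d["frame"][:,:,::-1])
E
```

```text
t 9.9667 pos [576.4 255.4 295.1] q [ 0.5   0.17  1.93 -0.42  0.54 -0.76] w 0.3 F [-0.6  1.4 -0. ]
axes
 [[-0.841 -0.018  0.541]
 [ 0.014  0.998  0.055]
 [-0.541  0.054 -0.839]]
tool delta [-25.6  -2.8  12.9]
turn [ 0.028  0.05  -0.057]
```

View pics/s4.png

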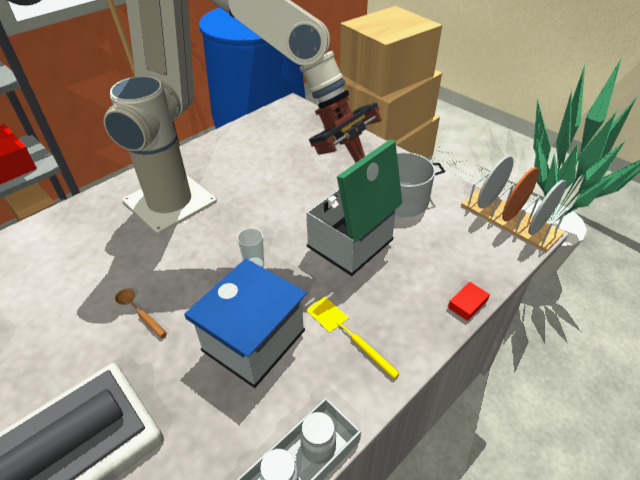

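The lid is nearly upright with the fingers behind the lip. Pushing on past upright.

>>> move_arm([
  [-10,0,6,0,0,0],
  [-10,0,6,0,0,0],
  [-9,0,7,0,0,0],
  [-9,0,7,0,0,0],
])

```text
t: 10.35
ee_pos: [628.5, 258.4, 305.5]
orientation: [0.003, 2.556, 0.088]
ft_force: [-0.3, 0.2, -0.1]
width: 0.0
```

>>> move_arm([
  [-8,0,6,0,0,0],
  [-8,0,6,0,0,0],
  [0,0,0,0,0,0],
])

```text
t: 10.6
ee_pos: [651.7, 259.1, 306.3]
orientation: [0.006, 2.554, 0.091]
ft_force: [-1.0, -0.5, 1.0]
width: 0.9
```

```bash
python3 rel.py 600 253 298 3 30 f
python3 - <<'E'
from workcell import eyes
import cv2
d=eyes.get_image("scene"); cv2.imwrite("pics/s5.png",d["frame"][:,:,::-1])
E
```

```text
t 10.6 pos [651.7 259.1 306.3] q [ 0.44  0.26  1.8  -0.35  0.55 -0.88] w 0.9 F [-1.  -0.5  1. ]
axes
 [[-0.833 -0.015  0.553]
 [ 0.024  0.998  0.064]
 [-0.553  0.067 -0.831]]
tool delta [ 47.6  -5.9 -22.1]
turn [ 0.037  0.065 -0.067]
```

View pics/s5.png

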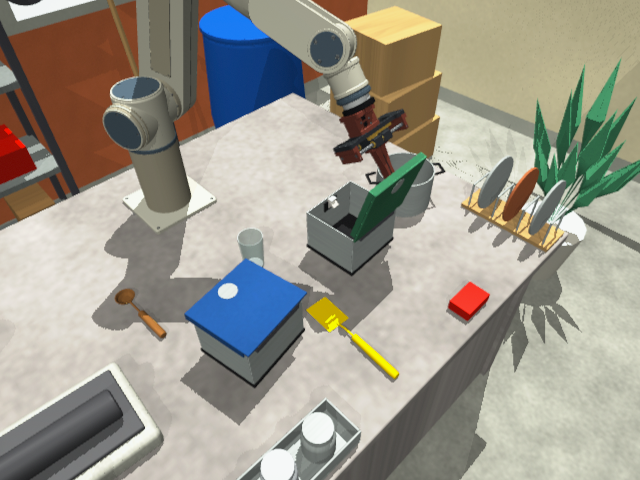

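The lid has fallen back past upright. Withdrawing straight back towards the robot.

>>> move_arm([
  [12,0,-8,0,0,0],
  [20,0,-14,0,0,0],
  [25,0,-18,0,0,0],
  [25,0,-18,0,0,0],
  [25,0,-18,0,0,0],
])

```text
t: 11.07
ee_pos: [517.5, 255.2, 306.9]
orientation: [0.012, 2.559, 0.087]
ft_force: [0.1, 0.3, 0.3]
width: 0.7
```

>>> move_arm([
  [15,0,-20,0,0,0],
  [0,0,-20,0,0,0],
  [0,0,0,0,0,0],
  [0,0,0,0,0,0],
  [0,0,0,0,0,0],
])

```text
t: 11.48
ee_pos: [473.0, 251.2, 329.1]
orientation: [0.008, 2.565, 0.084]
ft_force: [-0.5, 0.1, -1.1]
width: 0.7
```

```bash
python3 rel.py
python3 - <<'E'
from workcell import eyes
from h import *
d=eyes.get_image("scene"); cv2.imwrite("pics/s6.png",d["frame"][:,:,::-1])
t=eyes.get_image("top"); cv2.imwrite("pics/t6.png",t["frame"][:,:,::-1])
for n,dd in (("scene",d),("top",t)):
    l,s,m=lid(dd,"g")
    for k in range(1,len(s)):
        if s[k,4]<150 or (n=="scene" and (s[k,0]>450 or s[k,1]<60)): continue
        P=pts(dd,cv2.erode((l==k).astype(np.uint8),np.ones((3,3)))>0)
        c=P.mean(0);v=np.linalg.svd(P-c,full_matrices=False)[2][2]; print(n,s[k],c.round(),v.round(3),P.min(0).round(),P.max(0).round())
z=dict(np.load("top0.npz"))
def reg(d,u0,u1,v0,v1,zmin):
    m=np.zeros((480,640),bool);m[v0:v1,u0:u1]=1;P=pts(d,m);P=P[P[:,2]>zmin];return P.mean(0).round(1),P.max(0).round()
for nm,a in dict(pot=(100,190,210,300,30),tum=(345,395,280,322,15),spat=(335,372,108,225,8),stir=(480,515,280,375,6),blue=(385,495,160,262,140)).items(): print(nm,reg(z,*a),reg(t,*a))
E
```

```text
t 11.4833 pos [473.  251.2 329.1] q [ 0.62 -0.03  2.06 -0.47  0.64 -0.63] w 0.7 F [-0.5  0.1 -1.1]
axes
 [[-0.839 -0.012  0.544]
 [ 0.023  0.998  0.059]
 [-0.543  0.062 -0.837]]
scene [350 152  76  90 962] [668. 220. 300.] [ 0.959  0.059 -0.276] [631. 157. 177.] [685. 355. 332.]
top [206 151  97  17 812] [669. 258. 328.] [-0.358 -0.02  -0.934] [657. 167. 321.] [681. 355. 334.]
top [ 218  163   89   40 2411] [647. 255. 225.] [-0.96  -0.056  0.273] [625. 165. 159.] [670. 339. 291.]
pot (array([517.2, 543.7,  88.2]), array([594., 636., 129.])) (array([517.2, 543.6,  88.2]), array([595., 635., 127.]))
tum (array([409.2,   9.6,  78.2]), array([435.,  50., 115.])) (array([409.1,   9.7,  79.3]), array([435.,  50., 117.]))
spat (array([804.2,  34.2,  16.4]), array([912.,  75.,  26.])) (array([803.8,  34.2,  16. ]), array([905.,  90.,  26.]))
stir (array([ 332.4, -294.2,   13.9]), array([ 455., -254.,   26.])) (array([ 331.6, -294.5,   13.9]), array([ 452., -261.,   26.]))
blue (array([ 600.1, -141.1,  162.3]), array([709., -31., 171.])) (array([ 600.1, -141.3,  162.3]), array([709., -31., 171.]))
```

View pics/t6.png

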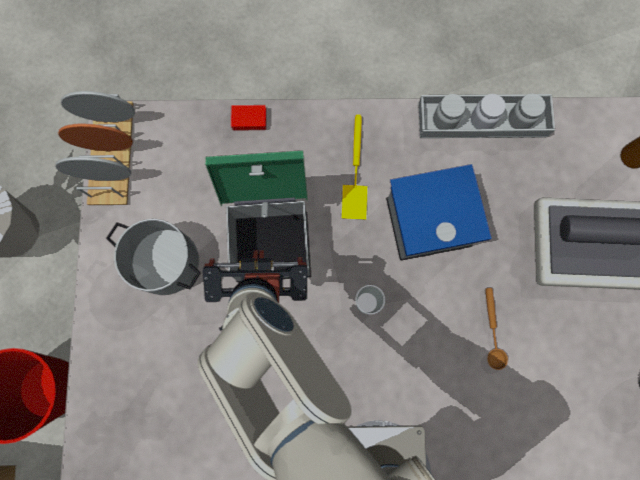

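View pics/s6.png

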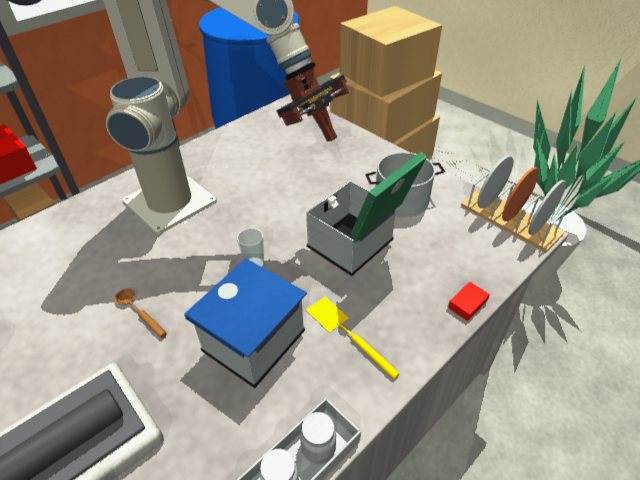

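The lid plane fits 1.57 + 0.28 ≈ 1.85 rad, resting on its stop. The other things are unmoved (means within 1 mm), the blue lid is shut, and the hand is clear at (473, 251, 329). Handing in.

```bash
python3 -c "
from workcell import ctrl
print(ctrl.close_job(), ctrl.get_obs()['t'])"
```

```text
the job is handed in; nothing more can be done
the job is handed in; nothing more can be done
```

The green lid now stands open past upright, and I handed the job in after about 11.5 s of the 48 s allowed. No verdict was reported.

- **Press and release:** I pressed the mark with closed fingertips until the lid hit its stop (about 30 N, TCP at z≈156). I then lifted the hand clear, and the lid sprang up to a measured 0.59 rad by itself.
- **Opening:** I tilted the tool and gave it a half turn, because joint 6 had reached 2.49 of its 2.54 rad limit. The fingers then pushed the front lip up and back until the lid fell open past upright, and I withdrew the hand.
- **Last checks:** The lid plane fits about 1.85 rad in both camera views, which is its open stop. The blue lid has not moved. The pot, tumbler, spatula and stirrer are within about 1 mm of their starting means. The hand was clear of everything, with only noise on the force reading. No check failed or disagreed.

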